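# Lights-out at the dormitory desk

## Robot

A 7-joint arm with a two-finger parallel gripper is mounted at the origin on the work surface. World frame = base frame: x ahead of the robot, y to its left, z up, the work surface at z = 0. Lengths are in m, angles in rad, forces in N, time in s.
With the tool pointing down it reaches from about 0.425 to 0.95 m from the base axis. Payload 4.7 kg.
Tool frame: the origin (TCP) lies between the finger pads; the fingertips stand 25 mm ahead of it and the grasp point (between the pads) lies 6 mm ahead of it; x points along the fingers, z is the direction in which the jaws open and shut, and the axes are right-handed (so a half turn about x gives the same grasp; the last joint's range is limited). The gripper opens to 85 mm and grips with 20 to 120 N. Pads are 22 mm wide; open, the fingers measure 114 mm over their backs; the gripper's body (76 mm by 85 mm) begins 54 mm behind the grasp point. The pads swing forward as they close: fully open they stand 13 mm farther back than shut.
Start: joints at [-1.249, 0.469, -0.049, 1.532, 0.024, 1.141, -0.082], TCP at [0.232, 0.634, 0.256] pointing down, gripper open.
Joint ranges: [-2.59, 2.59], [-0.33, 1.99], [-1.39, 1.29], [0.1, 2.45], [-1.04, 4.18], [0.21, 1.99], [-2.66, 2.66]. Speed limits (rad/s): [2.57, 2.57, 3.14, 3.14, 3.14, 3.14, 3.14].

## Interface

Orientations are given as a 3x3 rotation matrix whose columns are the frame's x, y, z axes.
In Python, from rig import * gives the robot as it stands. Calls block until the motion is done:
- movep(position, orientation): joint-space move of the TCP to a pose.
- move_l(position, attitude=None, feed=0.15, until_force=None): straight line of the TCP; attitude=None keeps the orientation; feed is the mean speed in m/s. With until_force (N) it stops when the force on the tool has changed by that much, and returns True; else False.
- move_joints(angles): joint-space move.
- command_gripper(opening, newtons=None): finger opening in m; newtons is the grip in N (None keeps the last); returns when the fingers have stopped.
- sleep(seconds).
- inverse_kinematics(position, orientation): joint angles nearest the present ones, or None.
- sense(): the state.
- camera(name): name is "side" or "top" or "wrist"; returns (picture, depth): 400x640x3 uint8, red, green, blue; 400x640 float32, m along the optical axis (not along the pixel's ray), 0 where there is no reading.
- camera_params(name): a dict with "K" (3x3 intrinsics, pixels), "position" and "rotation" of the camera in the world; the wrist camera has in their place "tool_from_camera" (4x4, takes a point from camera to tool coordinates, whose origin is the TCP and whose axes are the tool frame's). Camera axes: x right, y down, z forward; pixel columns grow to the right and rows downward; lengths in m; the calibration is good to about 2 mm. A picture is of the moment at which its call begins: read the wrist's pose just before it. camera_params takes no time and is no camera call.
A pose or a line that the arm cannot do raises Unreachable and nothing moves.
- finish_job(): hands the job in, once; it reports no verdict.
The state is a dict: "time_s": time; "joint_pos": joint angles; "qd": joint speeds; "joint_efforts": joint torques, N m; "position": TCP position; "tcp_rot": TCP orientation; "wrist_force": force on the tool from outside, world axes, zero at the start; "ft_torque": the same for the moment, N m; "finger_gap": finger opening in m.
Only numpy, scipy, OpenCV 4.12 (cv2) and the standard library are available. Lean on these libraries where they do the work, as an engineer would, in place of code of your own. Each camera call takes 0.05 s, during which the arm holds its last target.

## Task

Settle the desk for the night: with the fingertips press down first the bar on top of the alarm clock (arms the alarm), then the round key on top of the speaker (switches it off), and last the white dome of the push light (puts it out). Press each gently, well down until it stays down. Only press: do not lift, carry or shove the clock, the speaker or the light, leave the tumbler, mouse, flask and tissue box where they stand, and finish with the hand clear.

Things in the scene. Friction and masses are not known exactly. Their poses are not given: they have to be found in the camera images.
- clock: Loose grey alarm clock, 50 (its x) x 110 (its y) x 78 mm high, upright on the desk, about 0.5 kg, white round dial on its +x side. Origin: centre of its underside. It stands in any of three places side by side, turned by up to 0.6 rad.
- clock_bar (a joint): Alarm bar of the clock, in metres pressed down: about 0 = up, 0.010 = fully down; it counts as pressed from 0.005. A light spring and a latch: it starts to move at about 3 N, takes about 5 N at the bottom, and stays as far down as it was pressed.
- clock_bar_top (a point): Centre of the top face of the alarm bar, 91 mm above the desk when up; moves with the bar. The bar is a grey block, 20 mm (clock's x) x 72 mm (clock's y), standing 13 mm proud of the clock's top, in its middle.
- speaker: Loose grey cloth-covered battery speaker, a block of 90 x 90 x 60 mm high, about 0.6 kg, round black grille on its +x side. Origin: centre of its underside. In any of the three places, turned by up to 0.6 rad.
- speaker_key (a joint): Round key of the speaker, in metres pressed down: about 0 = up, 0.010 = fully down; counts as pressed from 0.005; same feel and latch as the alarm bar (3 N to start, 5 N at the bottom, stays where left).
- speaker_key_top (a point): Centre of the top face of the speaker's key, 73 mm above the desk when up; moves with the key. Grey disc, 30 mm across, standing 13 mm proud in the middle of the speaker's top.
- light: Loose round push light, a grey puck 94 mm across and 22 mm high with a white dome on top, about 0.4 kg. Origin: centre of its underside. In any of the three places.
- light_dome (a joint): Dome of the push light, in metres pressed down: about 0 = up, 0.010 = fully down; counts as pressed from 0.005; same feel and latch (3 N to start, 5 N at the bottom, stays where left).
- light_dome_top (a point): Top point of the white dome, 40 mm above the desk when up; moves with the dome. The dome is 68 mm across, nearly flat within 10 mm of its middle, and stands 18 mm proud of the puck.
- tumbler: Loose drinking glass, 66 mm across, 110 mm high, leave alone. Origin: centre of its underside.
- mouse: Loose grey computer mouse, 100 x 58 x 26 mm high, leave alone. Origin: centre of its underside.
- flask: Loose dark round flask with a steel cap, 66 mm across, 140 mm high, leave alone. Origin: centre of its underside.
- tissue_box: Loose plain cardboard tissue box, closed, a dark slot marked on its top, 110 x 180 x 50 mm high, leave alone. Origin: centre of its underside.
Things that resemble listed ones, but are neither listed nor needed, are in the scene too. What is shaped like the light but orange or red is not meant.

How it is judged:
On the way, in this order (a step that is already met when the one before it is completed fails the run):
1. the alarm bar is pressed down (value of joint clock_bar above 0.005 m), for 0.1 s.
2. then the speaker's key is pressed down (value of joint speaker_key above 0.005 m), for 0.1 s.
3. then the light's dome is pressed down (value of joint light_dome above 0.005 m), for 0.1 s.
At the end, for the whole second after the job is handed in: Bar, key and dome are all still down (at least 4.5 of 10 mm), clock, speaker and light stand upright (within 0.1 rad), at rest and within 20 mm of where they stood (value of joint each of clock_bar, speaker_key, light_dome above 0.0045 m and distance of each of clock, speaker, light from where it was at the start of the episode below 0.02 m and angle between each of clock, speaker, light's own z axis and vertical below 0.1 rad and linear speed of each of clock, speaker, light below 0.02 m/s); the robot touches nothing.
It fails at once if the clock, the speaker or the light is shoved by more than 20 mm (distance of any of clock, speaker, light from where it was at the start of the episode above 0.02 m).
It fails at once if the clock, the speaker or the light is lifted off the desk (8 mm) or tipped (height (world z) of any of clock, speaker, light above 0.008 m or angle between any of clock, speaker, light's own z axis and vertical above 0.25 rad).
It fails at once if one of them is pressed hard (over 25 N) (contact force between the fingers and clock above 25 N or contact force between the fingers and speaker above 25 N or contact force between the fingers and light above 25 N).
It fails at once if one of them is pressed with the arm or the hand instead of the fingers (contact force between the arm and clock above 2 N or contact force between the arm and speaker above 2 N or contact force between the arm and light above 2 N).
It fails at once if the tumbler, mouse, flask or tissue box is moved by more than 20 mm (distance of any of tumbler, mouse, flask, tissue_box from where it was at the start of the episode above 0.02 m).
It also fails if it takes over 56 s, if anything falls off the work surface, if the arm or the gripper's body presses on something with over 40 N, if the wrist force passes 120 N, or if a joint passes its speed limit or range.

## Working session

There is one attempt and no reset: what is moved stays moved. The work goes in short steps, each a Python script; the robot and the scene stay as the last script left them, time stands still between calls to the robot, and variables do not carry over. Pictures are saved under pics/ and viewed, and the job is handed in when it is done.

```bash
mkdir -p pics; python3 - <<'E'
from rig import *
import cv2,numpy as np
for n in ("top","side"):
    p,d=camera(n); cv2.imwrite(f"pics/{n}0.png",p[:,:,::-1]); np.savez(f"{n}0.npz",p=p,d=d)
    c=camera_params(n); print(n,c["K"].tolist(),c["position"],np.round(c["rotation"],4).tolist())
s=sense();print(s["time_s"],s["position"],np.round(s["tcp_rot"],3).tolist(),s["finger_gap"])
E
```

```text
top [[407.67937377555444, 0.0, 324.3783954811037], [0.0, 407.67937377555444, 194.24698418026628], [0.0, 0.0, 1.0]] [0.42590606 0.01833681 1.12377012] [[-0.014, -0.995, 0.0989], [-0.9998, 0.0155, 0.0147], [-0.0162, -0.0987, -0.995]]
side [[425.4319780254037, 0.0, 315.5560396563848], [0.0, 425.4319780254037, 202.105331386545], [0.0, 0.0, 1.0]] [ 0.2649093  -0.70796247  0.97383389] [[0.9367, -0.2722, 0.2203], [-0.35, -0.7063, 0.6154], [-0.0119, -0.6535, -0.7568]]
0.1 [0.2317735  0.63342518 0.25535393] [[-0.001, -0.939, 0.344], [-0.002, 0.344, 0.939], [-1.0, -0.0, -0.002]] 0.0854737672596669
```

View pics/top0.png

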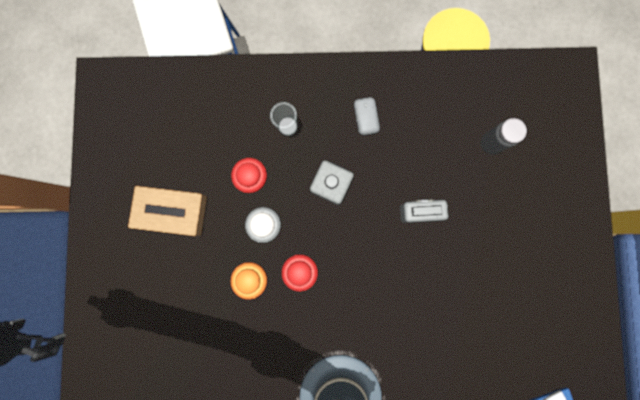

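View pics/side0.png

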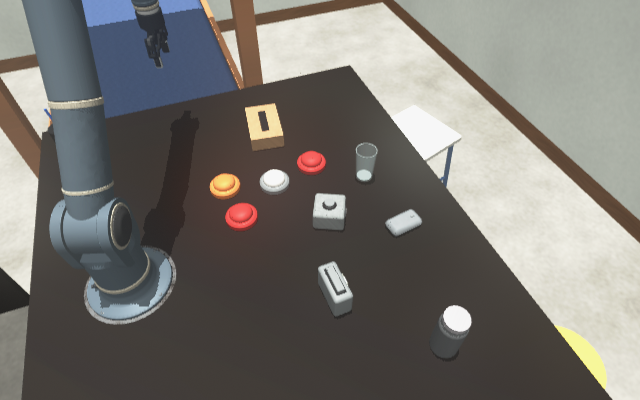

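Candidates in the top view:
- **Clock:** the grey block with a bar at (426,211). The mouse at (367,116) has no bar.
- **Speaker:** the grey square with a round key at (332,182).
- **Light:** the white dome at (263,225). The lookalikes are red at (249,175) and (300,273), and orange at (249,281). The flask's white cap is at (513,131).

Next I'll measure these and check close crops.

```bash
cat > h.py <<'E'
import numpy as np,cv2
def ray(c,u,v,z):
    d=np.array(c["rotation"])@np.linalg.inv(c["K"])@np.array([u,v,1.]); p=np.array(c["position"])
    return p+d*(z-p[2])/d[2]
def pix(c,X):
    q=np.array(c["rotation"]).T@(np.array(X)-c["position"]); q=np.array(c["K"])@q; return q[:2]/q[2]
def world(c,u,v,d):
    return np.array(c["position"])+np.array(c["rotation"])@(np.linalg.inv(c["K"])@np.array([u,v,1.])*d)
E
python3 - <<'E'
from rig import camera_params
from h import *
t=np.load("top0.npz");s=np.load("side0.npz")
def crop(n,p,u,v,r=45): return cv2.resize(p[v-r:v+r,u-r:u+r,::-1],(390,390),interpolation=cv2.INTER_CUBIC)
# crop row top / side
cv2.imwrite("pics/crops.png",cv2.resize(np.vstack([np.hstack([crop('',t['p'],u,v,32) for u,v in((426,211),(332,182),(263,225))]),np.hstack([crop('',s['p'],u,v,32) for u,v in((335,288),(330,210),(274,181))])]),(800,533)))
for n,z,pts in(("top",t,dict(clock=(426,211,.078),spk=(332,182,.073),light=(263,225,.04))),("side",s,dict(clock=(335,285,.085),spk=(330,205,.073),light=(274,179,.04)))):
    c=camera_params(n)
    g=cv2.cvtColor(z['p'],cv2.COLOR_RGB2GRAY); hsv=cv2.cvtColor(z['p'],cv2.COLOR_RGB2HSV)
    m=((g>90)&(hsv[...,1]<70)).astype(np.uint8)
    k,l,st,ce=cv2.connectedComponentsWithStats(m)
    for nm,(u,v,h) in pts.items():
        i=l[v-3:v+4,u-3:u+4]; i=np.bincount(i[i>0]).argmax()
        cn=max(cv2.findContours((l==i).astype(np.uint8),0,2)[0],key=cv2.contourArea)
        r=cv2.minAreaRect(cn)
        print(n,nm,st[i],ce[i],r,"depthpt",world(c,u,v,z['d'][v,u]).round(4),"ray",ray(c,*ce[i],h).round(4))
E
```

```text
top clock [403 199  46  23 925] [425.50810811 210.28756757] ((425.4327697753906, 209.85690307617188), (22.196924209594727, 44.452571868896484), 86.633544921875) depthpt [ 0.4818 -0.2215  0.0949] ray [ 0.4846 -0.2243  0.078 ]
top spk [ 310  160   44   44 1220] [331.17213115 181.69098361] ((331.119873046875, 181.73631286621094), (35.256011962890625, 35.173248291015625), 24.443954467773438) depthpt [0.5621 0.0136 0.072 ] ray [0.5629 0.0158 0.073 ]
top light [ 245  207   36   36 1019] [262.32973503 224.55250245] ((262.5, 224.5), (35.0, 35.0), 90.0) depthpt [0.4541 0.1991 0.0373] ray [0.4553 0.2005 0.04  ]
side clock [318 261  35  51 849] [335.34275618 283.16725559] ((336.13128662109375, 284.544189453125), (47.811187744140625, 22.77819061279297), 66.97450256347656) depthpt [ 0.4743 -0.2477  0.092 ] ray [ 0.4786 -0.2398  0.085 ]
side spk [ 313  193   34   36 1053] [328.96106363 210.49477683] ((329.46954345703125, 210.4263916015625), (33.20112609863281, 34.69731521606445), 4.085616588592529) depthpt [0.5617 0.0021 0.0705] ray [ 0.5509 -0.0173  0.073 ]
side light [259 169  31  26 599] [273.88814691 181.02671119] ((274.20001220703125, 180.89999389648438), (25.043960571289062, 29.06888198852539), 63.43495178222656) depthpt [0.4511 0.1842 0.0399] ray [0.4483 0.176  0.04  ]
```

View pics/crops.png

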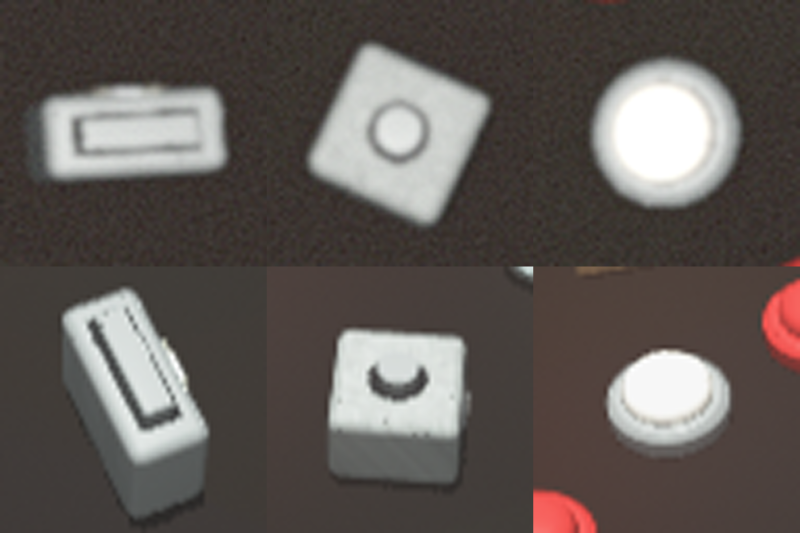

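Top crops confirm all three: the bar centre is at about (427.3,210), the key at (331.3,181) and the white dome at (261.5,224.5). None of them is red or orange. Next I'll compare rays from both views.

```bash
python3 - <<'E'
from rig import camera_params
from h import *
T=camera_params("top");S=camera_params("side");t=np.load("top0.npz");s=np.load("side0.npz")
for n,a,b,h in(("bar",(427.2,210),(335.,278.5),.091),("key",(331.3,181.),(329.4,202.5),.073)):
    print(n,ray(T,*a,h).round(4),ray(S,*b,h).round(4))
# light: puck outline & dome in top, depth points
for n,c,z,box in(("dome top",T,t,(240,203,285,247)),("dome side",S,s,(255,165,295,198))):
    x0,y0,x1,y1=box; g=z['p'][y0:y1,x0:x1].min(2)
    m=(g>235).astype(np.uint8);cn=max(cv2.findContours(m,0,2)[0],key=cv2.contourArea)
    e=cv2.fitEllipse(cn);u=e[0][0]+x0;v=e[0][1]+y0;print(n,u,v,e[1],[ray(c,u,v,h).round(4).tolist() for h in(.022,.03,.04)])
def cloud(c,z,box,lo,hi):
    x0,y0,x1,y1=box;P=np.array([world(c,u,v,z['d'][v,u]) for v in range(y0,y1) for u in range(x0,x1)])
    P=P[(P[:,2]>lo)&(P[:,2]<hi)];return P
for n,b,bs,lo,hi in(("bar",(400,195,452,226),(312,255,358,320),.085,.1),("clock",(400,195,452,226),(312,255,358,320),.07,.084),("key",(310,160,354,204),(310,190,350,232),.067,.08),("spk",(310,160,354,204),(310,190,350,232),.053,.066),("dome",(240,203,285,247),(255,165,295,198),.03,.05),("lt",(240,203,285,247),(255,165,295,198),.012,.05)):
  for c,z,bb in((T,t,b),(S,s,bs)):
    P=cloud(c,z,bb,lo,hi)
    if len(P)>5:
      r=cv2.minAreaRect(P[:,:2].astype(np.float32)*1000); print(n,len(P),"med z",np.median(P[:,2]).round(4),r)
E
```

```text
bar [ 0.4845 -0.2256  0.091 ] [ 0.4811 -0.231   0.091 ]
key [0.5647 0.0154 0.073 ] [0.5627 0.0093 0.073 ]
dome top 261.08977699279785 224.5547275543213 (21.616260528564453, 22.137086868286133) [[0.4558, 0.2069, 0.022], [0.4556, 0.2055, 0.03], [0.4553, 0.2038, 0.04]]
dome side 273.27766609191895 176.88743591308594 (14.277016639709473, 19.904285430908203) [[0.4552, 0.2109, 0.022], [0.4536, 0.2032, 0.03], [0.4516, 0.1935, 0.04]]
bar 219 med z 0.0895 ((483.55389404296875, -225.6896514892578), (20.05856704711914, 70.91548156738281), 2.452587366104126)
bar 224 med z 0.0888 ((481.27410888671875, -228.8509521484375), (20.303007125854492, 72.47840118408203), 1.8255006074905396)
clock 577 med z 0.0762 ((484.4029541015625, -225.62144470214844), (50.58277893066406, 110.03067016601562), 2.9704978466033936)
clock 571 med z 0.0759 ((481.72821044921875, -229.45782470703125), (50.88140869140625, 108.3355941772461), 2.192081928253174)
key 99 med z 0.072 ((564.9332885742188, 16.160425186157227), (26.046377182006836, 26.513320922851562), 88.75939178466797)
key 76 med z 0.0705 ((563.0132446289062, 12.111366271972656), (25.8607234954834, 28.16739273071289), 57.09599685668945)
spk 1015 med z 0.0588 ((565.7448120117188, 15.030155181884766), (89.29021453857422, 91.489990234375), 64.84201049804688)
spk 674 med z 0.0582 ((563.1194458007812, 12.104957580566406), (93.5658187866211, 89.91654205322266), 66.6478042602539)
dome 441 med z 0.0366 ((455.885009765625, 205.3413848876953), (63.2396354675293, 61.965511322021484), 44.9831428527832)
dome 233 med z 0.0361 ((453.65008544921875, 199.693115234375), (62.34975051879883, 58.79412078857422), 73.8198471069336)
lt 923 med z 0.0284 ((456.33074951171875, 204.2039794921875), (90.83495330810547, 89.72955322265625), 89.10460662841797)
lt 524 med z 0.027 ((451.7561950683594, 194.05404663085938), (84.12049865722656, 91.7966079711914), 78.77030181884766)
```

```bash
cat > press.py <<'E'
from rig import *
import numpy as np
R=np.array([[0,-1,0],[0,0,1],[-1,0,0]],float)
def say(m):
    s=sense();print(m,round(s["time_s"],2),np.round(s["position"],4),"F",np.round(s["wrist_force"],2),"gap",round(s["finger_gap"],4),flush=True);return s
def go(x,y,top):
    movep([x,y,top+.025+.06],R); say("above")
def press(x,y,top):
    move_l([x,y,top+.025+.012],feed=.06); sleep(.3); say("near")
    hit=move_l([x,y,top+.025-.004],feed=.012,until_force=2.0); s=say(f"contact {hit}")
    return s["position"][2]
E
python3 - <<'E'
from press import *
import cv2
command_gripper(0.0,20); say("shut")
go(.4825,-.2275,.091)
p,d=camera("wrist");cv2.imwrite("pics/w1.png",p[:,:,::-1])
p,d=camera("side");cv2.imwrite("pics/s1.png",p[:,:,::-1])
E
```

```text
shut 0.87 [0.2319 0.6339 0.2563] F [ 0.26 -0.41  0.05] gap -0.0
above 4.02 [ 0.483  -0.2268  0.1759] F [ 0.47 -0.9  -1.15] gap 0.0001
```

View pics/w1.png

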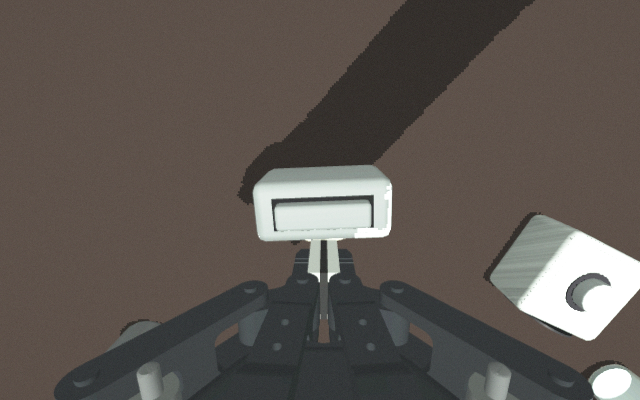

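View pics/s1.png

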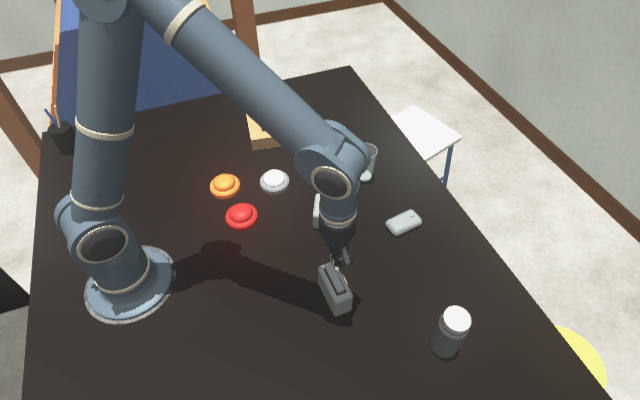

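The wrist view shows the bar centred at about (322,214) with the shut fingers in line at column 323. The side view shows the tips above the clock. I'll cross-check the bar position with the wrist calibration, then press.

```bash
python3 - <<'E'
from press import *
s=sense(); c=camera_params("wrist"); M=np.eye(4);M[:3,:3]=s["tcp_rot"];M[:3,3]=s["position"]
W=M@np.array(c["tool_from_camera"]);p,d=camera("wrist")
cc=dict(K=c["K"],rotation=W[:3,:3],position=W[:3,3])
from h import ray
for u,v,h in((322,214,.091),(592,293,.073)):print(ray(cc,u,v,h).round(4))
E
```

```text
[ 0.4797 -0.2276  0.091 ]
[0.5571 0.0048 0.073 ]
```

The views agree to about 4 mm in x and 2 mm in y, and the bar is 20 mm wide, so I'll press.

```bash
python3 - <<'E'
from press import *
x,y=.482,-.2275
z0=press(x,y,.091)
E
```

```text
near 5.42 [ 0.4821 -0.2275  0.1282] F [ 0.94 -0.39  0.75] gap 0.0001
contact True 6.4 [ 0.4819 -0.2275  0.115 ] F [-0.46  0.28  1.72] gap 0.0002
```

Contact came at a tip height of 90 mm (91 expected). Pressing on.

```bash
cat >> press.py <<'E'
def down(x,y,z0,n=.0085):
    for k in range(1,9):
        hit=move_l([x,y,z0-n*k/8],feed=.01,until_force=8.0); s=say(f"d{k} {hit}")
        if s["wrist_force"][2]>10 : break
def up(x,y,top):
    move_l([x,y,top+.025+.06],feed=.08); say("up")
E
python3 - <<'E'
from press import *
down(.482,-.2275,.115)
E
```

```text
d1 False 6.66 [ 0.482  -0.2275  0.114 ] F [-0.1  -0.43  3.37] gap 0.0003
d2 False 6.92 [ 0.482  -0.2275  0.1128] F [-0.21  0.46  2.66] gap 0.0001
d3 False 7.17 [ 0.482  -0.2275  0.1117] F [-0.11 -0.24  1.63] gap -0.0003
d4 False 7.43 [ 0.482  -0.2275  0.1107] F [1.15 0.17 1.59] gap -0.0004
d5 False 7.69 [ 0.482  -0.2275  0.1096] F [0.55 0.29 2.28] gap -0.0001
d6 False 7.95 [ 0.482  -0.2275  0.1086] F [-0.31 -0.83  1.69] gap 0.0
d7 False 8.21 [ 0.482  -0.2275  0.1075] F [-0.69  0.61  3.12] gap 0.0002
d8 False 8.47 [ 0.482  -0.2275  0.1064] F [-0.12  0.04  3.17] gap -0.0001
```

Force is only 2–3 N with noise of about 1 N, so I'll go on gently until it rises at the end stop.

```bash
python3 - <<'E'
from press import *
import cv2
for k in range(1,7):
    h=move_l([.482,-.2275,.1064-.0007*k],feed=.008,until_force=6); sleep(.1)
    f=np.mean([sense()["wrist_force"][2] for _ in range(3)]); s=say(f"{k} {h} {f:.2f}")
    if h or f>7: break
p,d=camera("wrist");cv2.imwrite("pics/w2.png",p[:,:,::-1])
E
```

```text
1 False 8.07 8.82 [ 0.482  -0.2275  0.1061] F [-1.2   0.74  8.07] gap -0.0001
```

View pics/w2.png

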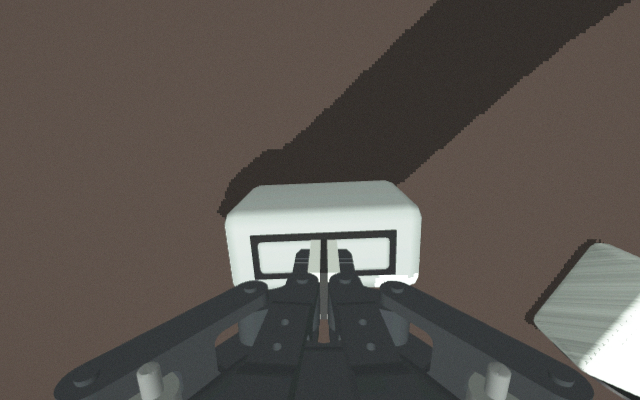

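The end stop is reached at 8 N, and the fingers sit in the middle of the bar. I'll lift, check the bar height by depth, and move over the speaker.

```bash
cat >> press.py <<'E'
def bottom(x,y):
    z=sense()["position"][2]
    for k in range(1,9):
        h=move_l([x,y,z-.0007*k],feed=.008,until_force=6); sleep(.08)
        s=say(f"b{k} {h}")
        if h or s["wrist_force"][2]>6.5: break
E
python3 - <<'E'
from press import *
from h import world
up(.482,-.2275,.091)
p,d=camera("side");c=camera_params("side")
P=np.array([world(c,u,v,d[v,u]) for v in range(258,318) for u in range(314,356)])
import cv2; cv2.imwrite("pics/s2.png",p[:,:,::-1])
m=(abs(P[:,0]-.481)<.006)&(abs(P[:,1]+.2285)<.03);print("bar z pctl",np.percentile(P[m][:,2],[10,50,75]).round(4),m.sum())
m=(abs(P[:,2]-.076)<.006)&(abs(P[:,0]-.48)<.04)
print(cv2.minAreaRect(P[m][:,:2].astype(np.float32)*1000))
go(.564,.014,.073)
z0=press(.564,.014,.073)
E
```

```text
up 9.89 [ 0.4817 -0.2272  0.1756] F [-0.46 -0.93 -0.01] gap 0.0002
bar z pctl [0.0779 0.08   0.0808] 119
((481.6614685058594, -229.74771118164062), (51.170677185058594, 110.00164031982422), 1.2047076225280762)
above 10.94 [0.5637 0.0119 0.1582] F [ 0.93  0.08 -0.95] gap -0.0001
near 12.19 [0.5641 0.0141 0.1103] F [-0.57  0.33 -0.47] gap 0.0001
contact True 13.18 [0.564  0.014  0.0969] F [ 0.17 -0.66  1.53] gap 0.0
```

The bar went from 88.8 to 80.0 mm, so it is about 9 mm down and staying there, and the clock has not moved. The key was touched at a tip height of 72 mm (73 expected). Pressing.

```bash
python3 - <<'E'
from press import *
from h import world
import cv2
x,y=.564,.014
down(x,y,.0969,.0082); bottom(x,y); up(x,y,.073)
go(.4548,.202,.04)
p,d=camera("top");c=camera_params("top");cv2.imwrite("pics/t3.png",p[:,:,::-1])
p2,d2=camera("side");c2=camera_params("side");cv2.imwrite("pics/s3.png",p2[:,:,::-1])
for n,cc,dd,b in(("top",c,d,(310,160,354,204)),("side",c2,d2,(310,190,350,232))):
    P=np.array([world(cc,u,v,dd[v,u]) for v in range(b[1],b[3]) for u in range(b[0],b[2])])
    m=np.hypot(P[:,0]-.564,P[:,1]-.014)<.01;print(n,"key z",np.median(P[m][:,2]).round(4),m.sum())
    m=(abs(P[:,2]-.0585)<.007);print(cv2.minAreaRect(P[m][:,:2].astype(np.float32)*1000)[:2])
E
```

```text
d1 False 13.43 [0.564  0.014  0.0959] F [-0.82  0.61  3.07] gap -0.0001
d2 False 13.68 [0.564  0.014  0.0948] F [-0.4   0.29  1.43] gap -0.0003
d3 False 13.93 [0.564  0.014  0.0937] F [ 0.27 -0.15  2.51] gap -0.0
d4 False 14.18 [0.564  0.014  0.0927] F [-0.37  0.46  2.73] gap 0.0
d5 False 14.43 [0.564  0.014  0.0917] F [-0.36  0.42  2.77] gap -0.0004
d6 False 14.68 [0.564  0.014  0.0907] F [-0.18  0.52  1.96] gap 0.0002
d7 False 14.93 [0.564  0.014  0.0896] F [ 0.32 -0.26  2.87] gap -0.0001
d8 False 15.18 [0.564  0.014  0.0886] F [-0.94  0.85  3.76] gap -0.0001
b1 False 15.52 [0.564  0.014  0.0881] F [-0.75 -0.14  5.2 ] gap 0.0001
b2 False 15.85 [0.564 0.014 0.088] F [-2.65  0.4  11.04] gap -0.0001
up 16.88 [0.5636 0.0141 0.1576] F [0.29 0.16 0.92] gap 0.0001
above 17.77 [0.4558 0.201  0.1253] F [ 0.05 -0.09 -0.73] gap -0.0001
top key z 0.0618 42
((565.7305297851562, 14.888160705566406), (89.45568084716797, 91.96781921386719))
side key z 0.061 29
((562.9664306640625, 10.663440704345703), (93.25269317626953, 90.79936218261719))
```

View pics/s3.png

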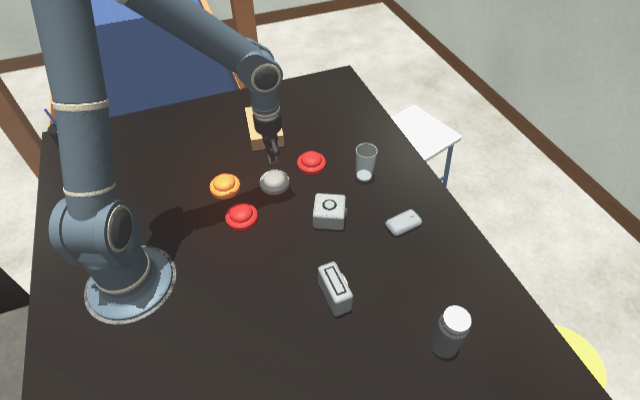

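The side view shows the key nearly flush at (330,205) and the bar down at (335,285). The fingers are above the white light at (274,181). By depth the key is about 10 mm down and the speaker has not moved. The dome is next.

```bash
python3 - <<'E'
from press import *
z0=press(.4548,.202,.04)
E
```

```text
near 19.12 [0.4549 0.2021 0.0772] F [-0.07 -0.18  0.05] gap 0.0003
contact True 20.09 [0.4548 0.202  0.0642] F [0.74 0.33 0.89] gap 0.0002
```

```bash
python3 - <<'E'
from press import *
from h import world
import cv2
x,y=.4548,.202
down(x,y,.0642,.0082); bottom(x,y); up(x,y,.04)
move_l([.43,.25,.30],feed=.15); movep([.2318,.6335,.2554],R)
for n,pts in(("top",((427,210),(331,181),(261,224))),("side",((335,279),(329,205),(274,179)))):
    p,d=camera(n);c=camera_params(n);cv2.imwrite(f"pics/{n}4.png",p[:,:,::-1])
    d0=np.load(n+"0.npz")["d"]
    for q,(u,v) in zip(("bar","key","dome"),pts):
        f=lambda D:np.median([world(c,a,b,D[b,a])[2] for a in range(u-1,u+2) for b in range(v-1,v+2)])
        print(n,q,"z before/after",f(d0).round(4),f(d).round(4))
    for q,b,lo,hi in(("light",(240,203,285,247) if n=="top" else (255,165,295,198),.012,.05),):
      for D in(d0,d):
        P=np.array([world(c,a,e,D[e,a]) for e in range(b[1],b[3]) for a in range(b[0],b[2])])
        P=P[(P[:,2]>lo)&(P[:,2]<hi)];print(n,q,np.round(cv2.minAreaRect(P[:,:2].astype(np.float32)*1000)[0],1))
say("end")
E
```

```text
d1 False 20.35 [0.4548 0.202  0.0632] F [-0.7   0.41  2.39] gap -0.0001
d2 False 20.6 [0.4548 0.202  0.0621] F [-0.13 -0.69  2.17] gap 0.0004
d3 False 20.85 [0.4548 0.202  0.061 ] F [-0.33  0.02  2.29] gap 0.0002
d4 False 21.1 [0.4548 0.202  0.06  ] F [-0.29  0.11  1.76] gap -0.0001
d5 False 21.35 [0.4548 0.202  0.059 ] F [ 0.58 -0.58  2.08] gap 0.0001
d6 False 21.6 [0.4548 0.202  0.058 ] F [-0.55 -0.83  2.42] gap 0.0002
d7 False 21.85 [0.4548 0.202  0.0569] F [-0.55 -0.58  1.96] gap -0.0
d8 False 22.1 [0.4548 0.202  0.0559] F [-0.59  0.38  2.25] gap -0.0
b1 False 22.43 [0.4548 0.202  0.0552] F [-0.4   0.55  3.45] gap 0.0
b2 False 22.77 [0.4549 0.202  0.055 ] F [-2.6  -0.58  9.59] gap 0.0005
up 23.8 [0.4544 0.202  0.1246] F [-0.6   0.62 -0.31] gap 0.0002
top bar z before/after 0.0909 0.0794
top key z before/after 0.0724 0.0617
top dome z before/after 0.0397 0.0289
top light [456.3 204.2]
top light [456.3 204.1]
side bar z before/after 0.0902 0.0806
side key z before/after 0.0696 0.0617
side dome z before/after 0.038 0.03
side light [451.8 194.1]
side light [454.  200.5]
end 26.88 [0.2338 0.6324 0.2563] F [-0.26 -0.96  0.43] gap -0.0002
```

View pics/side4.png

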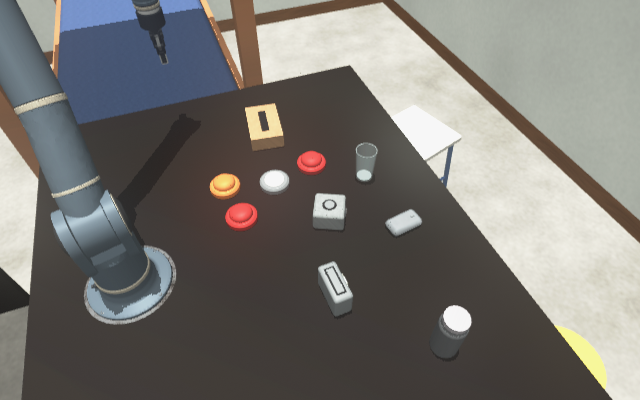

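The side view shows all three pressed and in place, with the dome at (274,181), key at (330,205) and bar at (335,280). The other items have not moved and the hand is clear at (160,50).

```bash
python3 -c "
from rig import *
sleep(.3); finish_job()"
```

```text
the job is handed in; nothing more can be done
```

I pressed the alarm bar, then the speaker key, then the white dome with the shut fingertips. Each went down to its end stop at about 8–11 N, well under the 25 N limit. I handed the job in at about 27 s with the hand clear; no verdict is reported.

**Pressed and staying down:** in the last depth check all three were still down.

| Part | Top view | Side view |
|---|---|---|
| Alarm bar | about 11 mm down | about 10 mm down |
| Speaker key | about 11 mm down | about 8 mm down |
| Light dome | about 11 mm down | about 8 mm down |

**Not moved:** the clock and speaker had shifted by no more than about 1.5 mm when checked right after their presses. The top view put the light within 0.1 mm of its start. I checked the tumbler, mouse, flask and tissue box only by eye in the last side picture, where they stand as before.

**Checks that disagreed:**
- **Calibration:** the top and side views differed by 3–6 mm in absolute position, so I aimed at about their mean.
- **Wrist camera:** its ray to the speaker key, near the edge of the picture, was 7–9 mm off the point I used. The key touched at the expected height and pressed normally there.
- **Light outline:** the side view's fitted centre moved by about 7 mm between before and after. I put that down to stray edge points, since the top view showed no movement.

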